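# Line up the stain samples from light to dark

## Robot

A 7-joint arm with a two-finger parallel gripper is mounted at the origin on the work surface. World frame = base frame: x ahead of the robot, y to its left, z up, the work surface at z = 0. Lengths are in mm, angles in degrees, forces in N, time in s.
With the tool pointing down it reaches from about 400 to 850 mm from the base axis. Payload 4.5 kg.
Tool frame: the origin (TCP) lies midway between the tips of the shut fingers; the grasp point (between the pads) lies 19 mm behind it; z points along the fingers, y is the line along which they close (so a half turn about z gives the same grasp; the last joint's range is limited). The gripper opens to 88 mm and grips with 3 to 60 N. Pads are 18 mm wide; open, the fingers measure 123 mm over their backs; the gripper's body (75 mm by 187 mm) begins 45 mm behind the grasp point.
Start: joints at [-69.912, 39.483, -11.15, 89.685, 9.013, 51.709, -12.324], TCP at [194.685, 593.929, 238.743] pointing down, gripper open.
Joint ranges: [-172.22, 172.22], [-26.19, 119.32], [-84.43, 86.54], [7.71, 146.69], [-57.33, 237.33], [2.42, 119.75], [-152.13, 152.13]. Speed limits (degrees/s): [147.25, 147.25, 180, 180, 180, 180, 180].

## Interface

Orientations are given as [roll, pitch, yaw] about the fixed x, y, z axes, in that order (R = Rz(yaw) Ry(pitch) Rx(roll)).
In Python, from bench import * gives the robot as it stands.
- The arm moves only by the tool apply_moves, never from a script. Its argument "rows" is a list of rows, each a list of 3 entries, a list of its own where there are three numbers: the shift along the world's x, y, z in mm, then the turn, a rotation vector about the world's x, y, z in rad, then the closure, from -1 (fully open) to 1 (shut). A call has 1 to 12 rows; each row is the pose to reach, as a shift and turn from the pose commanded when the call began; what a row does not reach only later rows make up. A row lasts 1/12 s, in which the tool goes at most 41.7 mm and 7.16 degrees, less where a joint would pass 70% of its speed; a pose out of reach is approached as far as the arm can. A call with a gripper value outside its range is refused whole. The fingers move at their own pace and stop on an object; "force" is the grip in N (left out, the last holds). Time passes only in rows, so rows that repeat a pose let the fingers close. It gives the time, the measured TCP pose, the force, the opening and the grip force at its end, in the units of the state.
- observe(): the state, without advancing time (a new reading comes with each control period).
- capture(name): name is "scene" or "top" or "wrist"; returns (picture, depth): 480x640x3 uint8, blue, green, red; 480x640 float32, mm along the optical axis (not along the pixel's ray), 0 where there is no reading.
- camera_params(name): a dict with "fx", "fy", "cx", "cy" (pixels), "position" and "orientation" of the camera in the world. Camera axes: x right, y up, looking along -z (the intrinsics and any distortion apply to the point x, -y, -z); pixel columns grow to the right and rows downward; lengths in mm; the calibration is good to about 2 mm. A picture is of the moment at which its call begins: read the wrist's pose just before it. camera_params takes no time and is no camera call; for the wrist camera it gives the pose at the moment of the call.
- finish_job(): hands the job in; it is judged then, once.
Trained networks look in the newest picture that a camera, given by its name, has taken for a name from the list of things; names that differ only in an ending like _2 or _b are one class to them, and where a whole thing is asked for, a point or a joint stands for the part that bears it (a point fixed in the world has none). Each returns a list of dicts, best first, with "confidence" (0 to 1); they miss things now and then, are a little off and sometimes report something else, mostly with a low value. They report only what shows in the picture. A call takes as long as a camera call. They do not tell look-alikes from the thing itself.
- look_for(camera, target): "uv" ([column, row] in pixels, amid what is visible of it).
- masks_of(camera, target): "region" (480x640 bool, what is visible of it) and "uv" ([column, row] in pixels, amid what is visible of it).
The state is a dict: "clock": time; "q": joint angles; "qvel": joint speeds; "effort": joint torques, N m; "ee_pos": TCP position; "orientation": TCP orientation; "force": force on the tool from outside, world axes, zero at the start; "wrist_torque": the same for the moment, N m; "finger_gap": finger opening in mm; "gripper_force": force on a finger pad.
Only numpy, scipy, OpenCV 4.12 (cv2) and the standard library are available. Lean on these libraries where they do the work, as an engineer would, in place of code of your own. Each camera call takes 0.05 s, during which the arm holds its last target. There are 200 camera calls.

## Task

Line the four stained wood sample blocks up on the row of grey pads in order of shade: the lightest on the pad next to the white bottle, then steadily darker, to the darkest on the pad next to the black bottle. Lay one block on each pad, centred, stained face up and with its length along the pad's length, and let go of it. Leave the two bottles standing where they are.

Things in the scene. Friction and masses are not known exactly. Their poses are not given: they have to be found in the camera images.
- pale: Lightest sample block (shade 1 of 4): clear-oiled, cream-coloured pine. Loose pine offcut 64 mm long (x), 38 mm wide (y), 24 mm high (z), 20 to 40 g, lying on the work surface stained face up, at any yaw within 70 degrees of world x. Origin at the centre of its underside, z up. The last 10 mm at its +x end are bare wood; which end points where does not matter.
- honey: Second lightest sample block (shade 2 of 4): honey orange-brown. Loose pine offcut 64 mm long (x), 38 mm wide (y), 24 mm high (z), 20 to 40 g, lying on the work surface stained face up, at any yaw within 70 degrees of world x. Origin at the centre of its underside, z up. The last 10 mm at its +x end are bare wood; which end points where does not matter.
- walnut: Second darkest sample block (shade 3 of 4): dark walnut brown. Loose pine offcut 64 mm long (x), 38 mm wide (y), 24 mm high (z), 20 to 40 g, lying on the work surface stained face up, at any yaw within 70 degrees of world x. Origin at the centre of its underside, z up. The last 10 mm at its +x end are bare wood; which end points where does not matter.
- ebony: Darkest sample block (shade 4 of 4): black. Loose pine offcut 64 mm long (x), 38 mm wide (y), 24 mm high (z), 20 to 40 g, lying on the work surface stained face up, at any yaw within 70 degrees of world x. Origin at the centre of its underside, z up. The last 10 mm at its +x end are bare wood; which end points where does not matter.
- pad_1: Grey felt pad, the robot's leftmost (+y) end of the row; fixed, 80 mm long (x, across the row), 50 mm wide (y), 4 mm thick, on a 12 mm thick plywood board of 130 x 340 mm. The four like pads are about 80 mm apart. Origin at the centre of the pad's underside, 12 mm above the work surface; its top is 4 mm higher (16 mm above the work surface).
- pad_2: Grey felt pad, second from the left; fixed, 80 mm long (x, across the row), 50 mm wide (y), 4 mm thick, on a 12 mm thick plywood board of 130 x 340 mm. The four like pads are about 80 mm apart. Origin at the centre of the pad's underside, 12 mm above the work surface; its top is 4 mm higher (16 mm above the work surface).
- pad_3: Grey felt pad, third from the left; fixed, 80 mm long (x, across the row), 50 mm wide (y), 4 mm thick, on a 12 mm thick plywood board of 130 x 340 mm. The four like pads are about 80 mm apart. Origin at the centre of the pad's underside, 12 mm above the work surface; its top is 4 mm higher (16 mm above the work surface).
- pad_4: Grey felt pad, the rightmost (-y) end of the row; fixed, 80 mm long (x, across the row), 50 mm wide (y), 4 mm thick, on a 12 mm thick plywood board of 130 x 340 mm. The four like pads are about 80 mm apart. Origin at the centre of the pad's underside, 12 mm above the work surface; its top is 4 mm higher (16 mm above the work surface).
- white_bottle: Small white round bottle with a white cap, 48 mm across, 110 mm high, loose, standing on the work surface beyond one end of the row (either end), about 97 mm from the end pad's centre; the lightest block belongs on that end pad. Origin at the centre of its underside. To be left where it is.
- black_bottle: Small black round bottle with a white cap, 48 mm across, 110 mm high, loose, standing on the work surface beyond one end of the row (either end), about 97 mm from the end pad's centre; the darkest block belongs on that end pad. Origin at the centre of its underside. To be left where it is.
Mind the look-alikes: they are no part of the job. Of the things that look like the honey, the middle-sized one is meant.

How it is judged (in metres and radians):
At the end, for the whole second after the job is handed in: From white to black bottle the pads carry the cream, honey, walnut and black blocks, each centred on its pad within 12 mm, flat on it (underside within 4 mm of its top, tilt under 0.12 rad), length within 0.2 rad of the pad's, released, at rest (((horizontal distance between white_bottle and pad_1 below 0.16 m and horizontal distance between black_bottle and pad_4 below 0.16 m and horizontal distance between pale and pad_1 below 0.012 m and z of pale in the frame of pad_1 between 0.001 and 0.008 m and angle between the x axis of pale and the x axis of pad_1, either way round below 0.2 rad and horizontal distance between honey and pad_2 below 0.012 m and z of honey in the frame of pad_2 between 0.001 and 0.008 m and angle between the x axis of honey and the x axis of pad_2, either way round below 0.2 rad and horizontal distance between walnut and pad_3 below 0.012 m and z of walnut in the frame of pad_3 between 0.001 and 0.008 m and angle between the x axis of walnut and the x axis of pad_3, either way round below 0.2 rad and horizontal distance between ebony and pad_4 below 0.012 m and z of ebony in the frame of pad_4 between 0.001 and 0.008 m and angle between the x axis of ebony and the x axis of pad_4, either way round below 0.2 rad) or (horizontal distance between white_bottle and pad_4 below 0.16 m and horizontal distance between black_bottle and pad_1 below 0.16 m and horizontal distance between pale and pad_4 below 0.012 m and z of pale in the frame of pad_4 between 0.001 and 0.008 m and angle between the x axis of pale and the x axis of pad_4, either way round below 0.2 rad and horizontal distance between honey and pad_3 below 0.012 m and z of honey in the frame of pad_3 between 0.001 and 0.008 m and angle between the x axis of honey and the x axis of pad_3, either way round below 0.2 rad and horizontal distance between walnut and pad_2 below 0.012 m and z of walnut in the frame of pad_2 between 0.001 and 0.008 m and angle between the x axis of walnut and the x axis of pad_2, either way round below 0.2 rad and horizontal distance between ebony and pad_1 below 0.012 m and z of ebony in the frame of pad_1 between 0.001 and 0.008 m and angle between the x axis of ebony and the x axis of pad_1, either way round below 0.2 rad)) and angle between each of pale, honey, walnut, ebony's own z axis and vertical below 0.12 rad and linear speed of each of pale, honey, walnut, ebony below 0.02 m/s); the robot touches nothing.
It fails at once if the white bottle is shifted by more than 20 mm or tipped over (distance of white_bottle from where it was at the start of the episode above 0.02 m or angle between white_bottle's own z axis and vertical above 0.35 rad).
It fails at once if the black bottle is shifted by more than 20 mm or tipped over (distance of black_bottle from where it was at the start of the episode above 0.02 m or angle between black_bottle's own z axis and vertical above 0.35 rad).
It also fails if it takes over 86 s, if anything falls off the work surface, if the arm or the gripper's body presses on something with over 40 N, if the wrist force passes 120 N, or if a joint passes its speed limit or range.

## Working session

There is one attempt and no reset: what is moved stays moved. The work goes in short steps, Python scripts to look and compute and a tool call to move; the robot and the scene stay as the last step left them, time stands still between calls to the robot, and variables do not carry over. Pictures are saved under pics/ and viewed, at most 14 in all, crops included, and the job is handed in when it is done.

Besides the shell and the picture viewer there is one more tool, called after "Call:" as name([rows], argument=value, ...), one row to a line, values as JSON. apply_moves: Moves the arm, as the interface text tells. Its arguments: {"type":"object","properties":{"rows":{"type":"array"},"force":{"type":"number"}},"required":["rows"]}

```bash
ls; mkdir -p pics
python3 - <<'E'
from bench import *
import cv2
o=observe(); print(o['clock'],o['ee_pos'],o['orientation'],o['finger_gap'])
for c in ("top","scene"):
    im,d=capture(c); cv2.imwrite(f"pics/{c}0.png",im); p=camera_params(c); print(c,p)
    for t in ("pale","honey","walnut","ebony","pad_1","white_bottle","black_bottle"):
        print(t,[(([round(float(x)) for x in r['uv']]),round(r['confidence'],2)) for r in look_for(c,t)])
print(observe()['clock'])
E
```

```text
pics
0.0 [194.55529443 593.27609058 237.89575673] [-1.79893660e+02  8.07760124e-03  1.61853141e+02] 88.20255037824509
top {'fx': 582.7435249422139, 'fy': 582.7435249422139, 'cx': 319.7349223164508, 'cy': 247.07015449020662, 'position': array([ 3.44765907e+02, -2.23640879e-01,  1.12863682e+03]), 'orientation': array([  7.54053979,   0.82488776, -89.55818151])}
pale [([213, 270], 0.64)]
honey [([437, 357], 0.8), ([457, 229], 0.71), ([460, 281], 0.56)]
walnut [([382, 276], 0.55)]
ebony [([278, 268], 0.8), ([378, 280], 0.62)]
pad_1 [([267, 198], 0.92), ([390, 183], 0.9), ([302, 187], 0.88), ([344, 190], 0.61)]
white_bottle [([210, 203], 0.8)]
black_bottle [([439, 175], 0.55)]
scene {'fx': 541.7154634546591, 'fy': 541.7154634546591, 'cx': 323.49237075315585, 'cy': 239.2939800393509, 'position': array([1110.12311319,   51.68030765,  809.66740151]), 'orientation': array([39.90579667, -0.28553703, 96.01701704])}
pale [([448, 245], 0.63), ([379, 245], 0.52)]
honey [([243, 173], 0.97), ([190, 262], 0.83), ([209, 223], 0.8)]
walnut []
ebony [([378, 244], 0.62)]
pad_1 [([397, 308], 0.95), ([352, 314], 0.77), ([257, 309], 0.75), ([306, 310], 0.67)]
white_bottle [([456, 294], 0.61)]
black_bottle [([198, 301], 0.71), ([381, 244], 0.59)]
0.8
```

View pics/top0.png

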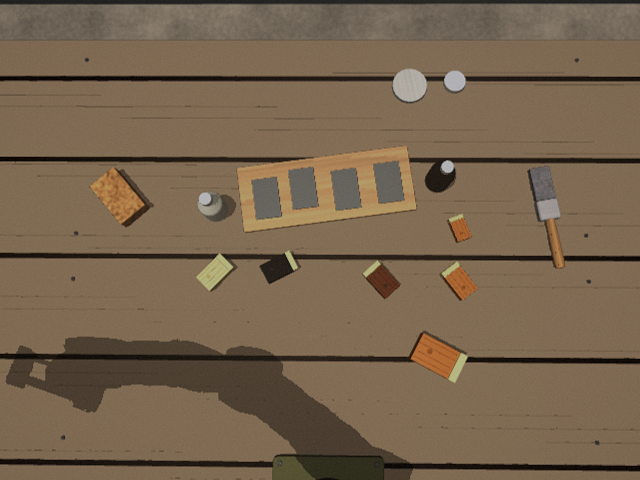

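```bash
cat > h.py <<'E'
from bench import *
import cv2, numpy as np
from scipy.spatial.transform import Rotation as Ro
def cam(c):
    p=camera_params(c); return p,Ro.from_euler('xyz',p['orientation'],degrees=True).as_matrix(),np.array(p['position'])
def cloud(c,d):
    p,R,t=cam(c); v,u=np.mgrid[:480,:640]
    P=np.stack([(u-p['cx'])/p['fx']*d,-(v-p['cy'])/p['fy']*d,-d],-1)
    return P@R.T+t
def onplane(c,uv,z):
    p,R,t=cam(c); r=R@np.array([(uv[0]-p['cx'])/p['fx'],-(uv[1]-p['cy'])/p['fy'],-1.]); return t+r*(z-t[2])/r[2]
def rect(P,m):
    pts=P[m][:,:2].astype(np.float32); (c,(w,h),a)=cv2.minAreaRect(pts)
    if w<h: w,h,a=h,w,a+90
    a=(a+90)%180-90
    return np.round([*c,w,h,a],1)
E
python3 - <<'E'
from h import *
im,d=capture("top"); P=cloud("top",d); Z=P[...,2]
# local floor height map check
print("floor",np.median(Z[(d>0)&(P[...,0]>350)&(P[...,0]<700)&(abs(P[...,1])<250)]))
np.save("top.npy",P)
# blocks: connected comps between z 15 and 40
m=((Z>10)&(Z<45)&(d>0)&(P[...,0]>200)).astype(np.uint8)
m=cv2.morphologyEx(m,cv2.MORPH_OPEN,np.ones((3,3)))
n,l,s,c=cv2.connectedComponentsWithStats(m)
for i in range(1,n):
    if s[i,4]>100: print(np.round(c[i]),s[i,4],rect(P,l==i),np.round(np.median(Z[l==i]),1), np.median(im[l==i],0))
big=cv2.resize(im[140:400,170:500],None,fx=2.3,fy=2.3,interpolation=cv2.INTER_CUBIC); cv2.imwrite("pics/topcrop.png",big)
E
```

```text
floor 0.7915359835669733
[454.  81.] 293 [ 829.1 -248.6   44.4   39.7   -9.2] 13.4 [180. 177. 177.]
[387. 182.] 1319 [ 626.1 -115.2  115.9   71.4   -1.4] 14.4 [ 92.  99. 102.]
[344. 188.] 1217 [609.2 -23.4  97.6  74.9   4.3] 14.7 [ 93. 101. 103.]
[302. 188.] 1155 [607.8  55.2  93.4  69.9  -2.1] 14.8 [ 93. 100. 103.]
[547. 209.] 1613 [ 553.6 -425.5  199.9   42.5   10.6] 17.1 [ 95. 101. 115.]
[118. 197.] 1717 [587.9 409.7 101.9  60.8  40.6] 32.2 [ 66. 115. 169.]
[265. 197.] 1291 [588.4 128.6  91.4  82.6   3.5] 14.7 [ 94. 101. 104.]
[459. 228.] 385 [ 530.9 -252.2   48.3   30.2   20.5] 17.0 [ 47.  96. 163.]
[278. 267.] 678 [452.3  95.8  63.8  38.6 -62.6] 23.0 [26. 32. 38.]
[214. 273.] 697 [441.1 217.9  64.1  37.9 -44. ] 23.0 [120. 175. 178.]
[381. 280.] 684 [429.7 -99.4  64.   38.3  42.2] 23.0 [30.  48.5 90. ]
[458. 281.] 713 [ 428.  -247.2   64.1   39.2   37. ] 23.0 [ 48.  99. 168.]
[438. 357.] 1536 [ 285.2 -203.8   92.9   54.5   62.5] 33.4 [ 51. 105. 175.]
```

View pics/topcrop.png

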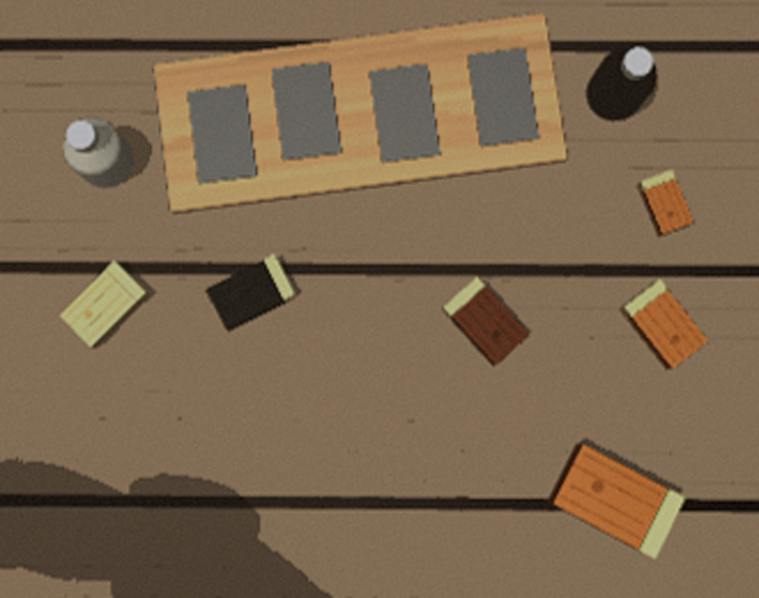

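White bottle is at (210,203), so the pale block goes on pad_1 (left). Black bottle is at (440,176), so the black block goes on pad_4 (right). Honey candidates: (459,228) is 48x30 mm, (458,281) is 64x39 mm, and (438,357) is 93x55 mm. The middle-sized (458,281) matches the given 64x38x24, and the enlarged crop confirms it at crop (665,325). Next I'll measure the pads by colour.

Run:
```python
from h import *
im,d=capture("top"); hsv=cv2.cvtColor(im,cv2.COLOR_BGR2HSV)
m=((hsv[...,1]<45)&(hsv[...,2]>60)&(hsv[...,2]<140)).astype(np.uint8); m[:140]=0;m[230:]=0;m[:,:240]=0;m[:,415:]=0
m=cv2.morphologyEx(m,cv2.MORPH_OPEN,np.ones((5,5)))
n,l,s,c=cv2.connectedComponentsWithStats(m)
for i in range(1,n):
    if s[i,4]<500: continue
    vv,uu=np.nonzero(l==i)
    Q=np.array([onplane("top",(u,v),16) for u,v in zip(uu,vv)])
    mu=Q.mean(0); 
    print(c[i].round(),rect(Q,slice(None)),mu.round(1))
for t in ("white_bottle","black_bottle"):
  for r in masks_of("top",t)[:1]:
    P=cloud("top",d)[r['region']]; q=P[P[:,2]>100]; print(t,r['confidence'],q.mean(0).round(),len(q), P[:,2].max())
o=observe(); print(o['q'],o['clock'])
p=camera_params('wrist');print(p['position']-o['ee_pos'],p['orientation'])
```

```text
[388. 182.] [ 621.7 -115.9   77.5   48.2    7.9] [ 621.7 -115.8   16. ]
[303. 188.] [608.7  51.1  77.5  48.    7.8] [608.6  51.2  16. ]
[346. 189.] [607.3 -32.5  77.3  48.    7.9] [607.3 -32.5  16. ]Traceback (most recent call last):
  File "<stdin>", line 9, in <module>
  File "h.py", line 11, in onplane
    p,R,t=cam(c); r=R@np.array([(uv[0]-p['cx'])/p['fx'],-(uv[1]-p['cy'])/p['fy'],-1.]); return t+r*(z-t[2])/r[2]
          ~~~^^^
  File "h.py", line 5, in cam
    p=camera_params(c); return p,Ro.from_euler('xyz',p['orientation'],degrees=True).as_matrix(),np.array(p['position'])
ValueError: time passes only in moves, steps and waits
```

Run:
```python
from h import *
im,d=capture("top"); hsv=cv2.cvtColor(im,cv2.COLOR_BGR2HSV)
C=cloud("top",d); p,R,t=cam("top"); flat=t+(C-t)*((16-t[2])/(C[...,2]-t[2]))[...,None]
m=((hsv[...,1]<45)&(hsv[...,2]>60)&(hsv[...,2]<140)).astype(np.uint8); m[:140]=0;m[230:]=0;m[:,:240]=0;m[:,415:]=0
m=cv2.morphologyEx(m,cv2.MORPH_OPEN,np.ones((5,5)))
n,l,s,c=cv2.connectedComponentsWithStats(m)
for i in range(1,n):
    if s[i,4]>500: print(c[i].round(),rect(flat,l==i),flat[l==i].mean(0).round(1))
for tt in ("white_bottle","black_bottle"):
  for r in masks_of("top",tt)[:1]:
    P=C[r['region']]; q=P[P[:,2]>100]; print(tt,r['confidence'],q.mean(0).round(),len(q))
o=observe(); print(o['q'],o['clock'])
p=camera_params('wrist');print(p['position']-o['ee_pos'],p['orientation'])
```

```text
[388. 182.] [ 621.5 -116.    78.    48.     8.1] [nan nan nan]
[303. 188.] [608.6  51.6  77.6  46.9   7.7] [nan nan nan]
[346. 189.] [607.1 -32.5  77.7  47.9   8.2] [nan nan nan]
[266. 198.] [588.5 122.   77.8  48.    7.1] [nan nan nan]
white_bottle 0.71 [560. 216. 131.] 134
black_bottle 0.79 [ 610. -199.  165.] 144
[-69.91175241  39.48217892 -11.15050684  89.68464855   9.01457717
  51.71127236 -12.32482477] 1.05
[-73.41387559  23.47485193 145.09751412] [-1.71731599e+01 -6.89804124e-02  7.18210895e+01]<stdin>:3: RuntimeWarning: divide by zero encountered in divide
<stdin>:3: RuntimeWarning: invalid value encountered in multiply
```

Call:
apply_moves([
  [[123,-188,-45],[0,0,-0.6],-1],
  [[246.5,-376,-90],[0,0,-1.2],-1],
  [[246.5,-376,-90],[0,0,-1.2],-1],
  [[246.5,-376,-90],[0,0,-1.2],-1],
  [[246.5,-376,-90],[0,0,-1.2],-1],
  [[246.5,-376,-90],[0,0,-1.2],-1],
  [[246.5,-376,-90],[0,0,-1.2],-1],
  [[246.5,-376,-90],[0,0,-1.2],-1],
  [[246.5,-376,-90],[0,0,-1.2],-1],
  [[246.5,-376,-90],[0,0,-1.2],-1],
  [[246.5,-376,-90],[0,0,-1.2],-1],
  [[246.5,-376,-90],[0,0,-1.2],-1],
], force=20)

```text
clock: 2.05
ee_pos: [446.0, 208.1, 148.0]
orientation: [179.9, 0.4, 92.2]
force: [-0.7, -0.2, 0.7]
finger_gap: 88.2
gripper_force: 0.0
```

Call:
apply_moves([
  [[0,0,0],[0,0,-0.12],-1],
  [[0,0,0],[0,0,-0.82],-1],
  [[0,0,0],[0,0,-0.82],-1],
  [[0,0,0],[0,0,-0.82],-1],
  [[0,0,0],[0,0,-0.82],-1],
  [[0,0,0],[0,0,-0.82],-1],
  [[0,0,0],[0,0,-0.82],-1],
  [[0,0,0],[0,0,-0.82],-1],
  [[0,0,0],[0,0,-0.82],-1],
  [[0,0,0],[0,0,-0.82],-1],
])

```text
clock: 2.88
ee_pos: [441.2, 218.2, 148.8]
orientation: [-180.0, -0.0, 46.3]
force: [0.4, -0.2, -0.8]
finger_gap: 88.0
gripper_force: 0.0
```

Run:
```python
from h import *
im,d=capture("wrist"); P=cloud("wrist",d); o=observe(); print(o['clock'],o['ee_pos'].round(1),o['orientation'].round(1))
Z=P[...,2]; m=((Z>14)&(Z<40)&(d>0)).astype(np.uint8); m=cv2.morphologyEx(m,cv2.MORPH_OPEN,np.ones((3,3)))
n,l,s,c=cv2.connectedComponentsWithStats(m)
for i in range(1,n):
    if s[i,4]>800: print(c[i].round(),s[i,4],rect(P,l==i),Z[l==i].mean().round(1))
cv2.imwrite("pics/w1.png",im)
```

```text
2.9333 [441.2 218.1 148.8] [-180.    -0.    46.2]
[541. 184.] 5866 [587.6 123.4  79.9  50.9   8.1] 15.1
[605. 234.] 4332 [607.8  52.2  79.9  51.    8.1] 15.1
[319. 227.] 3978 [441.8 219.   64.2  38.2 -44.3] 22.8
[403. 314.] 1239 [445.  110.7  38.6  33.4  29.6] 22.2
```

View pics/w1.png

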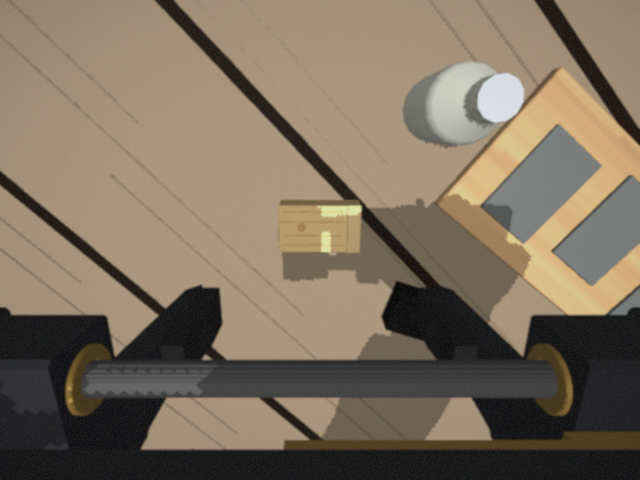

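The wrist view shows the pale block at (319,227), centred and aligned between the fingers, with the white bottle clear at (470,100). Its pose and the pad poses agree with the top camera within about 1 mm, so I'll descend and grip.

Call:
apply_moves([
  [[0.5,0.5,-38],[0,0,0],-1],
  [[0.5,0.5,-76],[0,0,0],-1],
  [[0.5,0.5,-108],[0,0,0],-1],
  [[0.5,0.5,-132],[0,0,0],-1],
  [[0.5,0.5,-144],[0,0,0],-1],
  [[0.5,0.5,-144.5],[0,0,0],-1],
  [[0.5,0.5,-144.5],[0,0,0],-1],
  [[0.5,0.5,-144.5],[0,0,0],0.7],
  [[0.5,0.5,-144.5],[0,0,0],0.7],
  [[0.5,0.5,-144.5],[0,0,0],0.7],
  [[0.5,0.5,-144.5],[0,0,0],0.7],
  [[0.5,0.5,-144.5],[0,0,0],0.7],
], force=20)

```text
clock: 3.93
ee_pos: [442.2, 218.7, 5.1]
orientation: [180.0, -0.1, 46.1]
force: [0.1, 0.3, 6.2]
finger_gap: 64.1
gripper_force: 20.0
```

Call:
apply_moves([
  [[0,0,20],[0,0,0],0.7],
  [[0,0,55],[0,0,0],0.7],
  [[0,0,92],[0,0,0],0.7],
  [[10,-6,125],[0,0,0.1],0.7],
  [[35,-22,140],[0,0,0.2],0.7],
  [[65,-42,140],[0,0,0.32],0.7],
  [[95,-62,140],[0,0,0.44],0.7],
  [[122,-80,140],[0,0,0.56],0.7],
  [[140,-91,140],[0,0,0.68],0.7],
  [[146.5,-96,140],[0,0,0.8],0.7],
  [[146.5,-96,140],[0,0,0.905],0.7],
  [[146.5,-96,140],[0,0,0.905],0.7],
])

```text
clock: 4.93
ee_pos: [588.4, 121.2, 144.2]
orientation: [-180.0, -0.0, 98.0]
force: [0.3, 0.6, 0.9]
finger_gap: 63.7
gripper_force: 20.0
```

Call:
apply_moves([
  [[0,0,-25],[0,0,0],0.7],
  [[0,0,-60],[0,0,0],0.7],
  [[0,0,-90],[0,0,0],0.7],
  [[0,0,-108],[0,0,0],0.7],
  [[0,0,-116],[0,0,0],0.7],
  [[0,0,-119],[0,0,0],0.7],
  [[0,0,-119],[0,0,0],0.7],
])

```text
clock: 5.52
ee_pos: [588.0, 122.7, 25.3]
orientation: [-180.0, 0.0, 97.9]
force: [-0.1, -0.2, -0.4]
finger_gap: 63.9
gripper_force: 20.0
```

Call:
apply_moves([
  [[0,0,-2],[0,0,0],0.7],
  [[0,0,-4.5],[0,0,0],0.7],
  [[0,0,-4.5],[0,0,0],0.7],
  [[0,0,-4.5],[0,0,0],-1],
  [[0,0,-4.5],[0,0,0],-1],
  [[0,0,-4.5],[0,0,0],-1],
  [[0,0,-4.5],[0,0,0],-1],
  [[0,0,10],[0,0,0],-1],
  [[0,0,45],[0,0,0],-1],
  [[0,0,85],[0,0,0],-1],
  [[0,0,120],[0,0,0],-1],
  [[0,0,125],[0,0,0],-1],
])

```text
clock: 6.52
ee_pos: [592.0, 123.1, 157.4]
orientation: [179.3, -0.1, 97.9]
force: [0.7, 0.0, -0.1]
finger_gap: 88.7
gripper_force: 0.0
```

Call:
apply_moves([
  [[-15,-3,0],[0,0,-0.1],-1],
  [[-45,-9,0],[0,0,-0.22],-1],
  [[-80,-16,0],[0,0,-0.34],-1],
  [[-110,-21,0],[0,0,-0.46],-1],
  [[-130,-25,0],[0,0,-0.58],-1],
  [[-135.5,-26,0],[0,0,-0.7],-1],
  [[-135.5,-26,0],[0,0,-0.82],-1],
  [[-135.5,-26,0],[0,0,-0.94],-1],
  [[-135.5,-26,0],[0,0,-1.06],-1],
  [[-135.5,-26,0],[0,0,-1.16],-1],
  [[-135.5,-26,0],[0,0,-1.232],-1],
  [[-135.5,-26,0],[0,0,-1.232],-1],
])

```text
clock: 7.52
ee_pos: [452.7, 96.7, 150.8]
orientation: [-180.0, -0.0, 27.3]
force: [0.3, -0.2, 0.1]
finger_gap: 88.0
gripper_force: 0.0
```

```bash
cat >> h.py <<'E'
def wl(lo=14,hi=46):
    im,d=capture("wrist"); P=cloud("wrist",d); o=observe(); print(o['clock'],o['ee_pos'].round(1),o['orientation'].round(1))
    Z=P[...,2]; m=((Z>lo)&(Z<hi)&(d>0)).astype(np.uint8); m=cv2.morphologyEx(m,cv2.MORPH_OPEN,np.ones((3,3)))
    n,l,s,c=cv2.connectedComponentsWithStats(m)
    for i in range(1,n):
        if s[i,4]>800: print(c[i].round(),s[i,4],rect(P,l==i),Z[l==i].mean().round(1))
    return im
E
python3 -c "
from h import *
wl(18)"
```

```text
7.5667 [452.8  96.6 150.7] [180.   -0.   27.5]
[377.  45.] 5705 [585.4 122.8  59.8  38.2   7.9] 38.7
[319. 229.] 3811 [452.4  96.4  64.1  38.2 -62.2] 22.9
[511. 330.] 921 [442.2 -93.2  39.6  30.8  42.5] 22.6
```

Call:
apply_moves([
  [[0,0,-38],[0,0,0],-1],
  [[0,0,-76],[0,0,0],-1],
  [[0,0,-108],[0,0,0],-1],
  [[0,0,-132],[0,0,0],-1],
  [[0,0,-145],[0,0,0],-1],
  [[0,0,-146],[0,0,0],-1],
  [[0,0,-146],[0,0,0],-1],
  [[0,0,-146],[0,0,0],0.7],
  [[0,0,-146],[0,0,0],0.7],
  [[0,0,-146],[0,0,0],0.7],
  [[0,0,-146],[0,0,0],0.7],
  [[0,0,-146],[0,0,0],0.7],
], force=20)

```text
clock: 8.57
ee_pos: [455.2, 97.1, 6.3]
orientation: [-179.9, 0.2, 27.4]
force: [0.1, 0.2, 1.9]
finger_gap: 64.0
gripper_force: 20.0
```

Call:
apply_moves([
  [[0,0,20],[0,0,0],0.7],
  [[0,0,55],[0,0,0],0.7],
  [[0,0,92],[0,0,0.08],0.7],
  [[8,-10,125],[0,0,0.2],0.7],
  [[28,-35,140],[0,0,0.32],0.7],
  [[50,-63,140],[0,0,0.44],0.7],
  [[72,-91,140],[0,0,0.56],0.7],
  [[95,-119,140],[0,0,0.68],0.7],
  [[118,-148,140],[0,0,0.8],0.7],
  [[140,-176,140],[0,0,0.92],0.7],
  [[158,-199,140],[0,0,1.04],0.7],
  [[168.3,-211.6,140],[0,0,1.14],0.7],
])

```text
clock: 9.57
ee_pos: [624.7, -119.4, 146.3]
orientation: [179.9, 0.4, 92.8]
force: [0.9, 0.2, 0.5]
finger_gap: 63.2
gripper_force: 20.0
```

Call:
apply_moves([
  [[0,0,0],[0,0,0.092],0.7],
  [[0,0,0],[0,0,0.092],0.7],
  [[0,0,-25],[0,0,0.092],0.7],
  [[0,0,-60],[0,0,0.092],0.7],
  [[0,0,-90],[0,0,0.092],0.7],
  [[0,0,-108],[0,0,0.092],0.7],
  [[0,0,-116],[0,0,0.092],0.7],
  [[0,0,-119],[0,0,0.092],0.7],
  [[0,0,-119],[0,0,0.092],0.7],
])

```text
clock: 10.32
ee_pos: [623.1, -114.2, 27.0]
orientation: [-179.9, 0.2, 97.9]
force: [1.0, -0.4, 0.8]
finger_gap: 63.9
gripper_force: 20.0
```

Call:
apply_moves([
  [[0,0,0],[0,0,0],0.7],
  [[0,0,-2],[0,0,0],0.7],
  [[0,0,-4.5],[0,0,0],0.7],
  [[0,0,-4.5],[0,0,0],0.7],
  [[0,0,-4.5],[0,0,0],0.7],
])

```text
clock: 10.73
ee_pos: [623.3, -114.7, 22.8]
orientation: [-180.0, 0.2, 98.0]
force: [-0.6, -0.7, -1.1]
finger_gap: 63.9
gripper_force: 20.0
```

Call:
apply_moves([
  [[-2,0,-0.5],[0,0,0],0.7],
  [[-2,0,-0.5],[0,0,0],0.7],
  [[-2,0,-0.5],[0,0,0],-1],
  [[-2,0,-0.5],[0,0,0],-1],
  [[-2,0,-0.5],[0,0,0],-1],
  [[-2,0,-0.5],[0,0,0],-1],
  [[-2,0,15],[0,0,0],-1],
  [[-2,0,50],[0,0,0],-1],
  [[-2,0,90],[0,0,0],-1],
  [[-2,0,122],[0,0,0],-1],
  [[-2,0,129.5],[0,0,0],-1],
  [[-2,0,129.5],[0,0,0],-1],
])

```text
clock: 11.73
ee_pos: [623.0, -115.2, 154.8]
orientation: [179.8, 0.3, 98.0]
force: [-0.1, 0.3, -0.2]
finger_gap: 88.1
gripper_force: 0.0
```

Call:
apply_moves([
  [[-15,2,0],[0,0,0.05],-1],
  [[-45,4,0],[0,0,0.15],-1],
  [[-80,7,0],[0,0,0.25],-1],
  [[-115,10,0],[0,0,0.35],-1],
  [[-148,13,0],[0,0,0.45],-1],
  [[-175,15,0],[0,0,0.55],-1],
  [[-190,16.5,0],[0,0,0.597],-1],
  [[-190,16.5,0],[0,0,0.597],-1],
  [[-190,16.5,0],[0,0,0.597],-1],
  [[-190,16.5,0],[0,0,0.597],-1],
])

```text
clock: 12.57
ee_pos: [432.6, -98.2, 151.4]
orientation: [-180.0, 0.3, 132.1]
force: [0.4, 0.1, -0.2]
finger_gap: 87.7
gripper_force: 0.0
```

```bash
python3 -c "
from h import *
wl(18)"
```

```text
12.6167 [432.9 -98.2 151.4] [-180.     0.3  132.1]
[ 82. 203.] 9513 [ 284.8 -203.7   94.3   54.4   62.4] 32.7
[315. 227.] 3820 [429.7 -99.2  63.9  38.4  42.1] 23.2
[225. 345.] 872 [ 438.9 -233.9   32.2   30.6  -52.9] 22.9
```

Call:
apply_moves([
  [[-2.8,-0.8,-38],[0,0,0],-1],
  [[-2.8,-0.8,-76],[0,0,0],-1],
  [[-2.8,-0.8,-108],[0,0,0],-1],
  [[-2.8,-0.8,-132],[0,0,0],-1],
  [[-2.8,-0.8,-145],[0,0,0],-1],
  [[-2.8,-0.8,-146.5],[0,0,0],-1],
  [[-2.8,-0.8,-146.5],[0,0,0],-1],
  [[-2.8,-0.8,-146.5],[0,0,0],0.7],
  [[-2.8,-0.8,-146.5],[0,0,0],0.7],
  [[-2.8,-0.8,-146.5],[0,0,0],0.7],
  [[-2.8,-0.8,-146.5],[0,0,0],0.7],
  [[-2.8,-0.8,-146.5],[0,0,0],0.7],
], force=20)

```text
clock: 13.62
ee_pos: [415.7, -100.7, 7.3]
orientation: [-178.1, -1.1, 132.3]
force: [-14.6, -0.1, 24.8]
finger_gap: 64.0
gripper_force: 20.2
```

```bash
python3 -c "
from h import *
o=observe(); print(o['q'].round(1),o['ee_pos'],o['orientation'],o['force'],o['effort'].round(1),o['finger_gap'])
im,d=capture('scene'); cv2.imwrite('pics/s1.png',cv2.resize(im[120:360,150:510],None,fx=2.2,fy=2.2))
"
```

```text
[ 14.9  54.2 -13.  128.8  90.4  11.2 -41.3] [ 415.70298571 -100.74978703    7.32177507] [-178.0766134    -1.11854261  132.25431796] [-14.62828766  -0.1227889   24.83246929] [ -2.  -40.3  -2.2 -10.2  -1.3  -0.9   2.3] 64.00336483792623
```

View pics/s1.png

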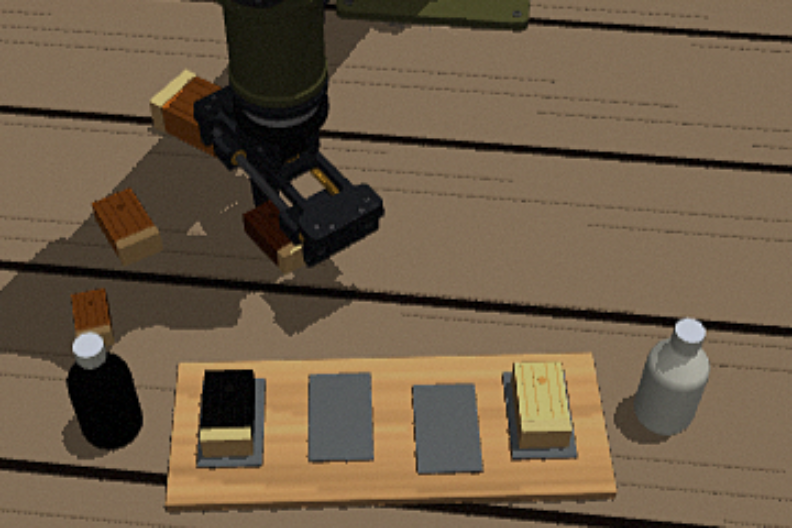

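The scene view shows ebony on pad_4 at (228,412) and pale on pad_1 at (540,405). The gripper is on the walnut at (275,235) with the arm folded: j6 is near its lower limit and the TCP sits about 14 mm too close to the base. I'll lift gently and check.

Call:
apply_moves([
  [[0,0,4],[0,0,0],0.7],
  [[2,0,10],[0,0,0],0.7],
  [[5,0,20],[0,0,0],0.7],
  [[10,0,35],[0,0,0],0.7],
  [[15,0,60],[0,0,0],0.7],
  [[20,0,80],[0,0,0],0.7],
  [[20,0,80],[0,0,0],0.7],
  [[20,0,80],[0,0,0],0.7],
])

```text
clock: 14.33
ee_pos: [440.9, -101.0, 87.6]
orientation: [-178.4, -0.9, 132.2]
force: [-0.6, 0.1, -0.0]
finger_gap: 64.2
gripper_force: 19.9
```

```bash
python3 -c "
from h import *
o=observe(); print(o['q'].round(1),o['ee_pos'],o['orientation'],o['force'],o['finger_gap'])
im=wl(14,100); cv2.imwrite('pics/w2.png',im)
"
```

```text
[ 23.7  46.  -27.8 123.8  54.   25.2  -6. ] [ 440.9270354  -101.01434755   87.56983131] [-178.4380669    -0.85514325  132.22636953] [-0.58116476  0.11223792 -0.01375   ] 64.20058150920914
14.3833 [ 439.8 -101.1   86.9] [-178.3   -0.9  132.3]
[ 46. 202.] 9716 [ 288.4 -193.5   71.8   54.6   62.4] 31.1
[321. 294.] 3818 [433.6 -94.6  91.1   5.1  42.3] 91.0
```

View pics/w2.png

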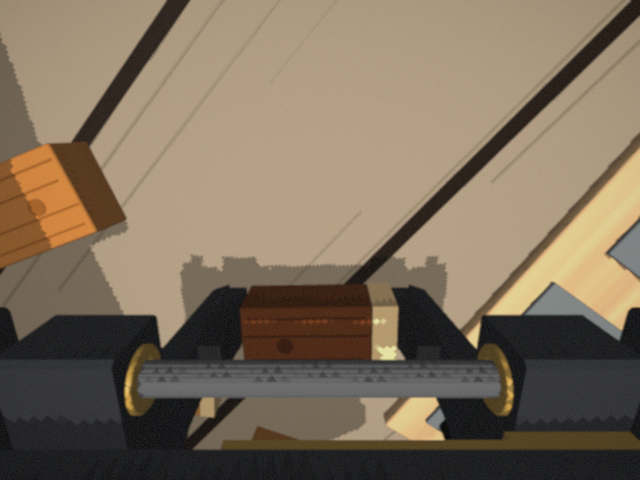

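```bash
cat > g.py <<'E'
from h import *
def held(umin=160,umax=480):
    o=observe(); im,d=capture("wrist"); P=cloud("wrist",d)
    R=Ro.from_euler('xyz',o['orientation'],degrees=True).as_matrix()
    T=(P-o['ee_pos'])@R
    m=(d>0)&(abs(T[...,1])<30)&(T[...,2]>-45)&(T[...,2]<3)&(abs(T[...,0])<45)
    Q=T[m]; print(o['ee_pos'].round(1),o['orientation'].round(1),len(Q)); print(np.percentile(Q,[1,5,50,95,99],axis=0).round(1))
    h,e=np.histogram(Q[:,2],bins=range(-46,5,3)); print(dict(zip(e[:-1],h)))
    h,e=np.histogram(Q[:,0],bins=range(-45,46,5)); print(dict(zip(e[:-1],h)))
E
python3 -c "
from g import *
held()"
```

```text
[ 439.8 -101.1   86.9] [-178.3   -0.9  132.3] 10334
[[-14.8 -29.4 -17.1]
 [-13.3 -26.9 -16.7]
 [  1.6   0.6 -15.2]
 [  9.6  27.2  -1.2]
 [ 10.   29.4   2.1]]
{np.int64(-46): np.int64(0), np.int64(-43): np.int64(0), np.int64(-40): np.int64(0), np.int64(-37): np.int64(0), np.int64(-34): np.int64(0), np.int64(-31): np.int64(0), np.int64(-28): np.int64(0), np.int64(-25): np.int64(0), np.int64(-22): np.int64(0), np.int64(-19): np.int64(2107), np.int64(-16): np.int64(5968), np.int64(-13): np.int64(475), np.int64(-10): np.int64(454), np.int64(-7): np.int64(429), np.int64(-4): np.int64(405), np.int64(-1): np.int64(379)}
{np.int64(-45): np.int64(0), np.int64(-40): np.int64(0), np.int64(-35): np.int64(0), np.int64(-30): np.int64(0), np.int64(-25): np.int64(0), np.int64(-20): np.int64(57), np.int64(-15): np.int64(1453), np.int64(-10): np.int64(1540), np.int64(-5): np.int64(1620), np.int64(0): np.int64(1629), np.int64(5): np.int64(3928), np.int64(10): np.int64(107), np.int64(15): np.int64(0), np.int64(20): np.int64(0), np.int64(25): np.int64(0), np.int64(30): np.int64(0), np.int64(35): np.int64(0), np.int64(40): np.int64(0)}
```

Held walnut measured in the tool frame: its side face is at tool x = +9.7, so its centre is at about -9.3 mm, with the underside 7–8 mm below the TCP. I'll compensate for this at pad_3.

Call:
apply_moves([
  [[10,5,15],[0,0,-0.05],0.7],
  [[35,17,15],[0,0,-0.15],0.7],
  [[68,32,15],[0,0,-0.25],0.7],
  [[100,48,15],[0,0,-0.35],0.7],
  [[130,62,15],[0,0,-0.45],0.7],
  [[154,73,15],[0,0,-0.55],0.7],
  [[165.4,78.6,15],[0,0,-0.599],0.7],
  [[165.4,78.6,15],[0,0,-0.599],0.7],
  [[165.4,78.6,15],[0,0,-0.599],0.7],
  [[165.4,78.6,15],[0,0,-0.599],0.7],
])

```text
clock: 15.27
ee_pos: [602.4, -23.2, 101.1]
orientation: [-178.1, -0.9, 98.1]
force: [0.4, 0.0, -1.2]
finger_gap: 64.3
gripper_force: 19.9
```

```bash
python3 -c "
from g import *
held(); print(observe()['q'].round(1))" | grep -v int64
```

```text
[602.4 -23.2 101.1] [-178.1   -0.9   98.1] 10412
[[-16.  -29.4 -17.8]
 [-14.6 -26.9 -17.3]
 [  0.4   0.6 -15.8]
 [  8.3  27.2  -1.2]
 [  8.7  29.5   2.2]]
[ 13.5  51.2 -27.9  97.2  31.8  41.8 -22.3]
```

Call:
apply_moves([
  [[2.6,2,-25],[0,0,0],0.7],
  [[2.6,2,-50],[0,0,0],0.7],
  [[2.6,2,-66],[0,0,0],0.7],
  [[2.6,2,-72],[0,0,0],0.7],
  [[2.6,2,-74],[0,0,0],0.7],
  [[2.6,2,-75.5],[0,0,0],0.7],
  [[2.6,2,-76.5],[0,0,0],0.7],
  [[2.6,2,-76.5],[0,0,0],0.7],
  [[2.6,2,-76.5],[0,0,0],0.7],
])

```text
clock: 16.07
ee_pos: [607.6, -20.2, 26.9]
orientation: [-178.4, -1.0, 98.0]
force: [0.0, 1.4, -0.2]
finger_gap: 64.1
gripper_force: 19.9
```

Call:
apply_moves([
  [[-2.5,-1,-1],[0,0,0],0.7],
  [[-2.5,-1,-2.5],[0,0,0],0.7],
  [[-2.5,-1,-2.8],[0,0,0],0.7],
  [[-2.5,-1,-2.8],[0,0,0],0.7],
])

```text
clock: 16.4
ee_pos: [604.2, -21.5, 23.4]
orientation: [-178.3, -0.9, 98.0]
force: [-1.6, -0.2, 2.6]
finger_gap: 64.0
gripper_force: 19.9
```

Call:
apply_moves([
  [[0,0,0],[0,0,0],-1],
  [[0,0,0],[0,0,0],-1],
  [[0,0,0],[0,0,0],-1],
  [[0,0,0],[0,0,0],-1],
  [[0,0,12],[0,0,0],-1],
  [[0,0,45],[0,0,0],-1],
  [[0,0,85],[-0.0115,-0.0307,0],-1],
  [[0,0,120],[-0.0115,-0.0307,0],-1],
  [[0,0,130],[-0.0115,-0.0307,0],-1],
  [[0,0,130],[-0.0115,-0.0307,0],-1],
])

```text
clock: 17.23
ee_pos: [606.8, -20.7, 157.3]
orientation: [179.6, -0.0, 98.0]
force: [0.1, -0.1, 0.3]
finger_gap: 88.3
gripper_force: 0.0
```

```bash
python3 -c "
from g import *
im=wl(18);print(observe()['q'].round(1))"
```

```text
17.2833 [605.4 -21.2 154.9] [179.9  -0.   98. ]
[320.  27.] 5479 [586.5 117.9  64.1  30.    7.7] 35.9
[315. 244.] 4303 [603.5 -33.   64.   38.4   9.7] 35.6
[319. 337.] 3441 [ 618.8 -115.4   64.2   35.3    8. ] 34.5
[311. 414.] 1089 [ 623.4 -198.5   47.8   23.     2.3] 32.4
[ 14.   46.4 -29.4  97.1  30.4  44.6 -21.8]
```

Call:
apply_moves([
  [[-12,-15,0],[0,0,0.05],-1],
  [[-35,-45,0],[0,0,0.12],-1],
  [[-59,-75,0],[0,0,0.2],-1],
  [[-83,-105,0],[0,0,0.28],-1],
  [[-107,-136,0],[0,0,0.36],-1],
  [[-131,-167,0],[0,0,0.44],-1],
  [[-155,-197,0],[0,0,0.48],-1],
  [[-170,-216,0],[0,0,0.506],-1],
  [[-176.5,-225,0],[0,0,0.506],-1],
  [[-176.5,-225,0],[0,0,0.506],-1],
  [[-176.5,-225,0],[0,0,0.506],-1],
  [[-176.5,-225,0],[0,0,0.506],-1],
])

```text
clock: 18.28
ee_pos: [429.8, -244.0, 153.1]
orientation: [179.9, -0.1, 127.2]
force: [0.2, -0.5, 0.2]
finger_gap: 88.3
gripper_force: 0.0
```

```bash
python3 -c "
from g import *
im=wl(18);print(observe()['q'].round(1)); cv2.imwrite('pics/w3.png',im)"
```

```text
18.3333 [ 429.9 -244.   153.2] [ 1.799e+02 -1.000e-01  1.272e+02]
[185.  62.] 12559 [ 284.7 -203.8   92.3   55.    62.1] 33.1
[315. 230.] 3764 [ 427.4 -247.    64.    38.1   37.3] 23.1
[604. 247.] 4268 [ 620.7 -117.    66.6   38.3    8.3] 36.9
[514. 320.] 896 [ 609.4 -203.4   40.2   12.6   65.1] 31.2
[ 47.3  41.9 -37.8 115.8  42.8  36.9  18. ]
```

View pics/w3.png

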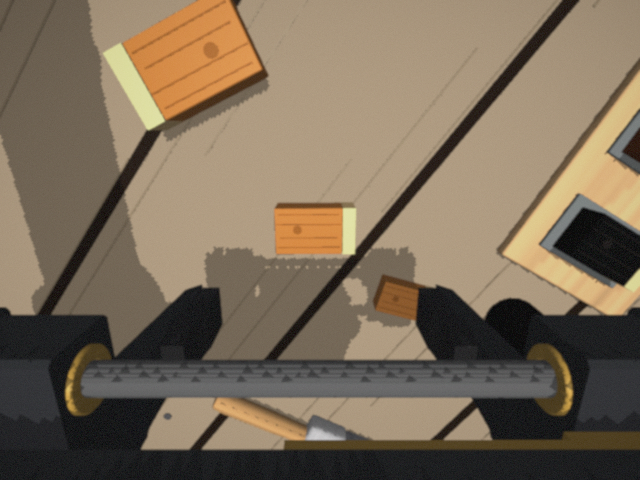

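The middle-sized honey block (64x38 mm) is at (315,230) between the fingers. The big look-alike is at (190,60) and the small one at (400,298). I'll descend in two stages.

Call:
apply_moves([
  [[-2.3,-2.7,-25],[0,0,0],-1],
  [[-2.3,-2.7,-55],[0,0,0],-1],
  [[-2.3,-2.7,-82],[0,0,0],-1],
  [[-2.3,-2.7,-105],[0,0,0],-1],
  [[-2.3,-2.7,-115],[0,0,0],-1],
  [[-2.3,-2.7,-115],[0,0,0],-1],
  [[-2.3,-2.7,-115],[0,0,0],-1],
])

```text
clock: 18.92
ee_pos: [426.9, -247.2, 38.0]
orientation: [-180.0, -0.1, 127.2]
force: [0.0, -0.3, 0.0]
finger_gap: 88.1
gripper_force: 0.0
```

Call:
apply_moves([
  [[0.5,0.3,-12],[0,0,0],-1],
  [[0.5,0.3,-24],[0,0,0],-1],
  [[0.5,0.3,-31],[0,0,0],-1],
  [[0.5,0.3,-33],[0,0,0],-1],
  [[0.5,0.3,-33],[0,0,0],-1],
])

```text
clock: 19.33
ee_pos: [426.7, -248.3, 5.4]
orientation: [-180.0, -0.0, 127.1]
force: [0.1, -0.2, -1.0]
finger_gap: 88.0
gripper_force: 0.0
```

Position is good, so I'll close, then lift 100 mm.

Call:
apply_moves([
  [[0.5,0.8,0],[0,0,0],0.7],
  [[0.5,0.8,0],[0,0,0],0.7],
  [[0.5,0.8,0],[0,0,0],0.7],
  [[0.5,0.8,0],[0,0,0],0.7],
  [[0.5,0.8,0],[0,0,0],0.7],
  [[0.5,0.8,15],[0,0,0],0.7],
  [[0.5,0.8,45],[0,0,0],0.7],
  [[0.5,0.8,80],[0,0,0],0.7],
  [[0.5,0.8,115],[0,0,0],0.7],
  [[0.5,0.8,142],[0,0,0],0.7],
  [[0.5,0.8,144],[0,0,0],0.7],
  [[0.5,0.8,144],[0,0,0],0.7],
], force=20)

```text
clock: 20.33
ee_pos: [427.3, -248.5, 150.5]
orientation: [180.0, 0.1, 127.0]
force: [-0.2, 0.2, -0.5]
finger_gap: 63.9
gripper_force: 20.0
```

```bash
python3 -c "
from g import *
held(); print(observe()['q'].round(1))" | grep -v int64
```

```text
[ 427.3 -248.5  150.5] [1.80e+02 1.00e-01 1.27e+02] 13974
[[-13.5 -29.4 -17.5]
 [-11.6 -27.  -17.2]
 [  7.9   0.  -16.1]
 [ 20.2  27.   -2.8]
 [ 20.5  29.4   1.7]]
[ 47.6  42.2 -37.4 116.1  43.5  36.4  17.6]
```

Call:
apply_moves([
  [[10,16,0],[0,0,-0.03],0.7],
  [[28,46,0],[0,0,-0.08],0.7],
  [[47,78,0],[0,0,-0.14],0.7],
  [[66,109,0],[0,0,-0.2],0.7],
  [[85,140,0],[0,0,-0.26],0.7],
  [[104,172,0],[0,0,-0.32],0.7],
  [[123,203,0],[0,0,-0.38],0.7],
  [[142,235,0],[0,0,-0.44],0.7],
  [[160,264,0],[0,0,-0.48],0.7],
  [[174,287,0],[0,0,-0.506],0.7],
  [[181,299,0],[0,0,-0.506],0.7],
  [[181,299,0],[0,0,-0.506],0.7],
])

```text
clock: 21.38
ee_pos: [607.9, 55.2, 147.7]
orientation: [-179.9, -0.2, 98.4]
force: [0.4, -0.0, -0.6]
finger_gap: 64.2
gripper_force: 20.0
```

Call:
apply_moves([
  [[0,0,-20],[0,0,0],0.7],
  [[0,0,-50],[0,0,0],0.7],
  [[0,0,-80],[0,0,0],0.7],
  [[0,0,-102],[0,0,0],0.7],
  [[0,0,-115],[0,0,0],0.7],
  [[0,0,-120],[0,0,0],0.7],
  [[0,0,-120],[0,0,0],0.7],
  [[0,0,-120],[0,0,0],0.7],
])

```text
clock: 22.05
ee_pos: [608.0, 50.6, 29.8]
orientation: [-180.0, -0.1, 98.0]
force: [0.5, 0.6, -0.1]
finger_gap: 63.7
gripper_force: 20.0
```

Placement height is about TCP z = 22 (5.5 + 16).

Call:
apply_moves([
  [[0.3,0,-4],[0,0,0],0.7],
  [[0.3,0,-6.5],[0,0,0],0.7],
  [[0.3,0,-7.8],[0,0,0],0.7],
  [[0.3,0,-7.8],[0,0,0],0.7],
])

```text
clock: 22.38
ee_pos: [608.3, 51.2, 21.6]
orientation: [-180.0, -0.1, 98.0]
force: [-0.0, -0.2, -0.6]
finger_gap: 63.8
gripper_force: 20.0
```

Call:
apply_moves([
  [[0,0,-0.3],[0,0,0],0.7],
  [[0,0,-0.3],[0,0,0],-1],
  [[0,0,-0.3],[0,0,0],-1],
  [[0,0,-0.3],[0,0,0],-1],
  [[0,0,-0.3],[0,0,0],-1],
  [[0,0,12],[0,0,0],-1],
  [[0,0,45],[0,0,0],-1],
  [[0,0,85],[0,0,0],-1],
  [[0,0,120],[0,0,0],-1],
  [[0,0,155],[0,0,0],-1],
  [[0,0,185],[0,0,0],-1],
  [[0,0,190],[0,0,0],-1],
])

```text
clock: 23.38
ee_pos: [610.9, 52.5, 218.0]
orientation: [179.5, -0.1, 98.0]
force: [1.1, 0.9, 0.4]
finger_gap: 88.1
gripper_force: 0.0
```

Call:
apply_moves([
  [[-20,20,0],[0,0,0],-1],
  [[-45,50,0],[0,0,0],-1],
  [[-70,80,0],[0,0,0],-1],
  [[-95,110,0],[0,0,0],-1],
  [[-120,140,0],[0,0,0],-1],
  [[-145,170,0],[0,0,0],-1],
  [[-170,200,0],[0,0,0],-1],
  [[-190,230,0],[0,0,0],-1],
  [[-210,260,0],[0,0,0],-1],
  [[-230,290,0],[0,0,0],-1],
  [[-240,305,0],[0,0,0],-1],
  [[-240,305,0],[0,0,0],-1],
])

```text
clock: 24.38
ee_pos: [364.1, 361.2, 212.0]
orientation: [-179.9, -0.3, 98.5]
force: [-0.3, 0.7, -0.3]
finger_gap: 88.0
gripper_force: 0.0
```

Run:
```python
from h import *
im,d=capture("top"); C=cloud("top",d); Z=C[...,2]
m=((Z>32)&(Z<46)&(d>0)).astype(np.uint8); m[240:]=0
n,l,s,c=cv2.connectedComponentsWithStats(m)
for i in range(1,n):
    if s[i,4]>200:
        q=C[l==i]; print(c[i].round(),s[i,4],rect(C,l==i),Z[l==i].mean().round(1),Z[l==i].std().round(2))
cv2.imwrite("pics/t2.png",cv2.resize(im[130:250,180:480],None,fx=2.5,fy=2.5,interpolation=cv2.INTER_CUBIC))
print(observe()['clock'],observe()['ee_pos'])
```

```text
[390. 179.] 674 [ 621.4 -117.2   65.1   38.8    8.5] 38.9 2.13
[302. 186.] 660 [607.5  51.   65.   38.    8. ] 39.2 2.02
[346. 187.] 670 [606.  -32.5  65.3  38.    9.8] 39.0 2.16
[116. 196.] 893 [587.9 409.4  99.   59.9  41. ] 33.8 1.29
[265. 196.] 673 [587.5 122.4  65.1  38.1   7.7] 39.3 2.26
24.4333 [366.09155012 358.17443376 211.63161997]
```

View pics/t2.png

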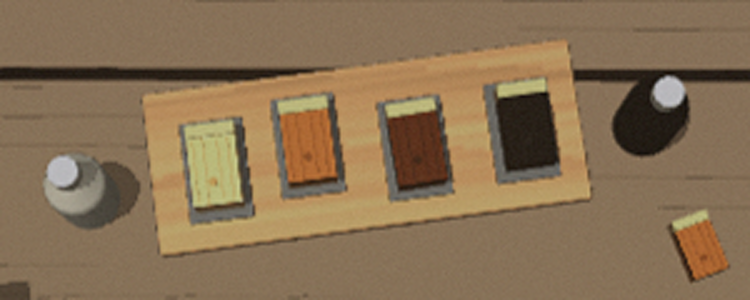

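All four blocks lie centred on their pads (within about 2 mm of the pad centres and 2° of yaw). The order runs cream (213,165), honey (310,147), walnut (417,144), black (526,130) from the white bottle to the black bottle, and both bottles are standing.

```bash
python3 -c "
from bench import *
print(finish_job())"
```

```text
the job is handed in; nothing more can be done
None
```

The job is handed in at about 24 s of the 86 s: cream, honey, walnut and black lie on pads 1 to 4 from the white to the black bottle, each measured within about 2 mm of its pad's centre and 2° of its line, released, with both bottles still standing; the judge's verdict was not shown.

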